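# Sleeve on the spigot, sensor tweezers held astride it at the marked gap

## Task

Push the black sleeve fully home onto the upright spigot of the fixture. Then take the sprung sensor tweezers off their rest by the two finger grips, squeeze them to the marked tip gap (ends of the cross bar flush with the outside of the blades) and hold them level with the tips astride the sleeve at half its height, the sleeve midway between them and touched by neither tip. Finish while still holding them there at the steady gap, and leave the puck, the cup and the screwdriver alone.

Things in the scene. Friction and masses are not known exactly. Their poses are not given: they have to be found in the camera images.
- sleeve_centre (a point): Centre (half-way up, on the axis) of the loose black plastic sleeve: a plain round tube open at both ends, outside diameter 26 mm, bore 18 mm, 46 mm long, about 45 g, standing upright on the tray. z is the tube's axis.
- shoulder (a point): Centre of the flat top of the fixture's base (dark steel block 90 x 90 mm, 20 mm high, fixed to the table), where the spigot rises: a round steel pin 16 mm in diameter and 32 mm high, its top 6 mm tapered to 10 mm. z points up the spigot. A sleeve fully home stands on this face, its centre 23 mm above this point.
- tweezers_grip (a point): Middle of the tweezers, midway between their two finger grips and half-way up. x points to the tips, y from the right blade to the left, z up. The grips are dark flats on the outside of the blades, 26 mm long, 14 mm high, centred beside this point; over both they measure about 57 mm when free and 42 mm at the marked gap, where they are parallel. Each takes 2 N to begin closing, 8 N at the mark.
- tips_mid (a point): Point midway between the two tips, 65 mm ahead of tweezers_grip, same height and axes. Each tip carries a black sensor pad, 12 mm long, 6 mm thick, 12 mm high, facing inwards. The clear gap between the pads is 64 mm when free and 40 mm at the mark.
- blade_left (a joint): Closing angle in rad of each blade of the tweezers (both move equally, sprung open): 0 when free, 0.08 at the marked tip gap of 40 mm, 0.19 at the end of travel; there is no stop at the mark. One mm less over the finger grips adds about 0.0059 rad and closes the tips by about 1.8 mm.
- rest: Orange printed rest fixed to the table; origin on the table below tweezers_grip, same axes. Cross bars 22 mm high, 14 mm thick: one 75 mm behind the origin (50 mm wide), one 45 mm ahead (90 mm wide), joined by a spine 16 mm wide, 8 mm high. The space beside and below the finger grips is free.
- tray: Aluminium tray plate fixed to the table, 140 x 140 mm, 8 mm thick; origin at the centre of its underside. The sleeve stands on it on the half towards its +x edge.
- puck: Bystander: black puck 34 mm in diameter, 14 mm high, lying near the opposite edge of the tray; origin at the centre of its underside.
- cup: Bystander: orange printed cup, 68 mm in diameter, 55 mm high, on the table beyond the fixture; origin at the centre of its underside.
- screwdriver: Bystander: screwdriver lying on the table beyond the fixture; origin at its middle.
- tweezers: Loose steel tweezers, about 90 g, 16 mm high, lying flat on the rest, underside 22 mm above the table; origin 8 mm below tweezers_grip, same axes. Blades hinged 85 mm behind it at a heel 26 mm wide (to 104 mm behind). On top a thin centre strip ends 41 mm ahead in a cross bar: at the marked gap its ends are flush with the blades' outer sides.
- sleeve: The sleeve as a whole; origin at the centre of its lower end, 23 mm below sleeve_centre.
- fixture: The fixture as a whole; origin at the centre of its underside, 20 mm below shoulder.

How it is judged (in metres and radians):
On the way, in this order (a step that is already met when the one before it is completed fails the run):
1. the sleeve is fully home on the spigot (horizontal distance between sleeve_centre and shoulder below 0.003 m and z of sleeve_centre in the frame of shoulder between 0.02 and 0.0255 m and (angle between sleeve_centre's own z axis and vertical below 0.08 rad or angle between sleeve_centre's own z axis and vertical above 3.06 rad)), for 0.2 s.
2. the tweezers are lifted clear of the rest (height (world z) of tweezers_grip above 0.036 m and contact force between tweezers and rest below 0.05 N and contact force between the fingers and tweezers above 1 N), for 0.2 s.
At the end, for the whole second after the job is handed in: Sleeve home on the spigot (3 mm off-axis, 2.5 mm up at most). Tweezers in the fingers, level to 0.2 rad, blades steady at 0.08 +-0.01 rad (gap 40 +-3 mm), tips' midpoint within 7 mm of the sleeve axis and 10 mm of its half height, touching neither sleeve, fixture, tray nor rest (all of step 1 and value of joint blade_left between 0.07 and 0.09 rad and velocity of joint blade_left between -0.05 and 0.05 rad/s and horizontal distance between tips_mid and sleeve_centre below 0.007 m and z of tips_mid in the frame of shoulder between 0.013 and 0.033 m and angle between tips_mid's own z axis and vertical below 0.2 rad and contact force between the fingers and tweezers above 2 N and contact force between each of tweezers, the arm, the fingers and sleeve below 0.1 N and contact force between tweezers and fixture below 0.1 N and contact force between tweezers and rest below 0.1 N and contact force between tweezers and tray below 0.1 N); the arm keeps its last pose, push and grip.
It fails at once if the puck is disturbed (distance of puck from where it was at the start of the episode above 0.02 m).
It fails at once if the cup is disturbed (distance of cup from where it was at the start of the episode above 0.02 m).
It fails at once if the screwdriver is disturbed (distance of screwdriver from where it was at the start of the episode above 0.02 m).
It also fails if it takes over 72 s, if anything falls off the work surface, if the arm or the gripper's body presses on something with over 40 N, if the wrist force passes 120 N, or if a joint passes its speed limit or range.

## Robot

A 6-joint arm with a two-finger parallel gripper is mounted at the origin on the work surface. World frame = base frame: x ahead of the robot, y to its left, z up, the work surface at z = 0. Lengths are in m, angles in degrees, forces in N, time in s.
With the tool pointing down it reaches from about 0.3 to 0.75 m from the base axis. Payload 8.5 kg.
Tool frame: the origin (TCP) lies on the centre line of the jaws, within the pads' length; the fingertips stand 22 mm ahead of it and the grasp point (between the pads) lies 3 mm ahead of it; z points along the fingers, y is the direction in which the jaws open and shut (so a half turn about z gives the same grasp; the last joint's range is limited). The gripper opens to 88 mm and grips with 3 to 60 N. Pads are 18 mm wide; open, the fingers measure 123 mm over their backs; the gripper's body (75 mm by 187 mm) begins 45 mm behind the grasp point.
Start: joints at [-77.939, 21.807, 74.336, -0, 83.858, -12.336], TCP at [0.227, -0.501, 0.261] pointing down, gripper open.
Joint ranges: [-178.18, 178.18], [-50.72, 133.34], [12.68, 142.11], [-81.47, 261.47], [9.98, 163.14], [-165.26, 165.26]. Speed limits (degrees/s): [136.94, 136.94, 180, 180, 180, 180].

## Interface

Orientations are given as a 3x3 rotation matrix whose columns are the frame's x, y, z axes.
In Python, from station import sense, grab_frame, get_calibration, hand_in gives the robot as it stands.
- The arm moves only by the tool carry_out, never from a script. Its argument "plan" is a list that holds one entry, the list of rows, each a list of 7 numbers: the turn, a rotation vector about the tool's x, y, z in rad, then the shift along the tool's x, y, z in m, then the opening in per cent of the stroke, from 0 (shut) to 100 (fully open). In form: [[[ax, ay, az, x, y, z, jaw], ...]]. A call has 1 to 5 rows; each row shifts and turns the commanded pose from where the row before left it, along the tool's axes as they then stand; what a row does not reach is not made up. A row lasts 1/8 s, in which the tool goes at most 62.5 mm and 10.7 degrees, less where a joint would pass 70% of its speed; a pose out of reach is approached as far as the arm can. A call is refused whole if a number of a shift passes 0.0625 or a number of a turn 0.188, either way. A call with a gripper value outside its range is refused whole. The fingers move at their own pace and stop on an object; the grip force is fixed at half the most. Time passes only in rows, so rows that do not move let the fingers close. It gives the time, the measured TCP pose, the force and the opening at its end, in the units of the state.
- sense(): the state, without advancing time (a new reading comes with each control period).
- grab_frame(name): name is "scene" or "top" or "wrist"; returns the picture (384x512x3 uint8, red, green, blue); there is no depth.
- get_calibration(name): a dict with "camera_matrix" (3x3 intrinsics, pixels), "k1" (the pictures are not rectified: a ray, as slopes to the right and down, at radius r is drawn at 1 + k1 r^2 times it, then the intrinsics apply), "origin" and "attitude" of the camera in the world; the wrist camera has in their place "hand_eye" (4x4, takes a point from camera to tool coordinates, whose origin is the TCP and whose axes are the flange's). Camera axes: x right, y up, looking along -z (the intrinsics and any distortion apply to the point x, -y, -z); pixel columns grow to the right and rows downward; lengths in m; the calibration is good to about 2 mm. A picture is of the moment at which its call begins: read the wrist's pose just before it. get_calibration takes no time and is no camera call.
- hand_in(): hands the job in, once; it reports no verdict.
The state is a dict: "time": time; "qpos": joint angles; "joint_velocities": joint speeds; "joint_torque": joint torques, N m; "position": TCP position; "tcp_rot": TCP orientation; "wrist_force": force on the tool from outside, world axes, zero at the start; "ft_torque": the same for the moment, N m; "finger_gap": opening from 0.0 (shut) to 1.0 (fully open).
Only numpy, scipy, OpenCV 4.12 (cv2) and the standard library are available. Lean on these libraries where they do the work, as an engineer would, in place of code of your own. Each camera call takes 0.05 s, during which the arm holds its last target. There are 200 camera calls.

## Working session

There is one attempt and no reset: what is moved stays moved. The work goes in short steps, Python scripts to look and compute and a tool call to move; the robot and the scene stay as the last step left them, time stands still between calls to the robot, and variables do not carry over. Pictures are saved under pics/ and viewed, about 8 in all and at most 12, crops included, and the job is handed in when it is done.

Besides the shell and the picture viewer there is one more tool, called after "Request:" by a JSON object that holds its "fn" and its "kwargs". carry_out: Moves the arm, as the interface text tells. Its arguments: {"type":"object","properties":{"plan":{"type":"array","items":{"type":"array","items":{"type":"array","items":{"type":"number"}}}}},"required":["plan"]}

```bash
mkdir -p pics; cat > h.py <<'E'
import numpy as np, cv2
from station import sense, grab_frame, get_calibration, hand_in
def cam(name, s=None):
    c=get_calibration(name); K=np.array(c["camera_matrix"])
    if name=="wrist":
        T=np.array(c["hand_eye"]); R=np.array(s["tcp_rot"]); p=np.array(s["position"])
        return K,c["k1"],R@T[:3,3]+p,R@T[:3,:3]
    return K,c["k1"],np.array(c["origin"]),np.array(c["attitude"])
def ray(C,uv):
    K,k1,o,A=C
    d=np.array([(uv[0]-K[0,2])/K[0,0],(uv[1]-K[1,2])/K[1,1]]); x=d.copy()
    for _ in range(30): x=d/(1+k1*(x@x))
    return o,A@np.array([x[0],-x[1],-1])
def at_z(C,uv,z):
    o,d=ray(C,uv); return o+d*(z-o[2])/d[2]
def proj(C,P):
    K,k1,o,A=C; c=A.T@(np.array(P)-o); x=np.array([c[0],-c[1]])/-c[2]; x=x*(1+k1*(x@x))
    return K[:2,:2]@x+K[:2,2]
def save(n,im,s=1): cv2.imwrite(f"pics/{n}.png",cv2.resize(im[:,:,::-1],None,fx=s,fy=s,interpolation=cv2.INTER_CUBIC))
E
python3 - <<'E'
from h import *
import json
a=grab_frame("top"); b=grab_frame("scene")
save("top0",a,1.5); cv2.imwrite("pics/top0raw.png",a[:,:,::-1]); save("scene0",b,1.5)
s=sense();print(s)
for n in("top","scene","wrist"):
  print(n,get_calibration(n))
E
```

```text
{'time': 0.1, 'qpos': array([-7.79397334e+01,  2.18372716e+01,  7.43766629e+01, -1.17184026e-03,
        8.38582709e+01, -1.23361814e+01]), 'joint_velocities': array([ 0.02897433, -0.1656931 , -0.10474625,  0.00976821, -0.01746595,
       -0.14815639]), 'joint_torque': array([ 4.37773619e-03, -4.38647318e+01, -2.24914241e+01,  7.15037109e-02,
        3.41579632e-02, -7.79620677e-05]), 'position': array([ 0.2271216 , -0.50068474,  0.26022023]), 'tcp_rot': array([[ 9.10708395e-01,  4.13049802e-01, -2.83197508e-04],
       [ 4.13049824e-01, -9.10707601e-01,  1.22815763e-03],
       [ 2.49380142e-04, -1.23546814e-03, -9.99999206e-01]]), 'wrist_force': array([-0.78920858, -0.39005916,  0.56522297]), 'ft_torque': array([-0.05835719, -0.00837994,  0.01261104]), 'finger_gap': 1.0050233580592278}
top {'camera_matrix': array([[487.60077009,   0.        , 249.56409698],
       [  0.        , 487.60077009, 197.0311209 ],
       [  0.        ,   0.        ,   1.        ]]), 'k1': -0.005549916133981733, 'origin': array([0.45637418, 0.03402119, 1.29712984]), 'attitude': array([[ 2.28656073e-02,  9.
[... 437 characters left out ...]
[[ 0.69857548, -0.49187977,  0.51966006],
       [ 0.71552265,  0.48470834, -0.5030757 ],
       [-0.00443081,  0.7232649 ,  0.69055648]])}
wrist {'camera_matrix': array([[343.69428447,   0.        , 256.04516859],
       [  0.        , 343.69428447, 192.48375924],
       [  0.        ,   0.        ,   1.        ]]), 'k1': -0.06861966204884494, 'hand_eye': array([[ 4.51934987e-04,  9.59560144e-01,  2.81503332e-01,
         7.32856707e-02],
       [ 9.99999627e-01, -2.26525740e-04, -8.33275205e-04,
         1.63153142e-04],
       [-7.35809925e-04,  2.81503604e-01, -9.59559889e-01,
        -1.23316204e-01],
       [ 0.00000000e+00,  0.00000000e+00,  0.00000000e+00,
         1.00000000e+00]])}
```

View pics/top0.png

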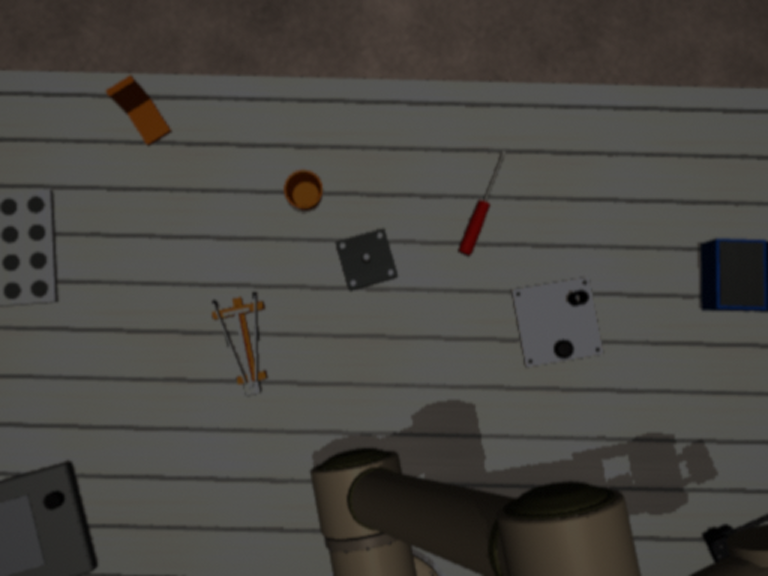

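View pics/scene0.png

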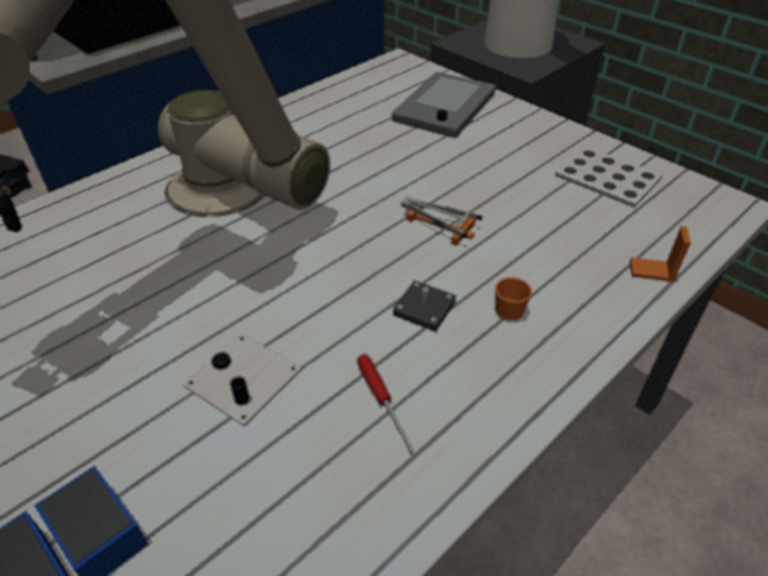

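The top view shows the sleeve at (577,298), the puck (563,349), spigot (367,257), and the tweezers with heel at (252,388) and tips at (215,303)/(256,295). All are at 1.5x scale. Next I'll turn these into positions.

```bash
python3 - <<'E'
from h import *
C=cam("top")
f=lambda u,v,z:at_z(C,(u/1.5,v/1.5),z).round(4)
print("sleeve top",f(577,297,.05),"puck",f(563,349,.022))
print("spigot top",f(367,257,.052)); q=[f(*p,.02) for p in((336,241),(383,230),(397,276),(351,290))];print("base",q,np.mean(q,0))
print("tray",np.mean([f(*p,.008) for p in((513,291),(584,278),(602,353),(527,367))],0))
print("heel",f(252,388,.035),"tips",f(215,303,.03),f(256,295,.03), f(235.5,299,.03))
a=cv2.imread("pics/top0raw.png")
x=np.clip(a.astype(float)*2,0,255).astype(np.uint8)
t=cv2.resize(x[185:270,130:190],None,fx=7,fy=7,interpolation=cv2.INTER_CUBIC)
u=cv2.resize(x[180:250,340:405],None,fx=5,fy=5,interpolation=cv2.INTER_CUBIC)
v=np.zeros((595,760,3),np.uint8); v[:t.shape[0],:420]=t; v[:350,430:430+325]=u
cv2.imwrite("pics/crop1.png",v)
E
```

```text
sleeve top [ 0.5547 -0.3135  0.05  ] puck [ 0.4656 -0.2971  0.022 ]
spigot top [0.615  0.0474 0.052 ]
base [array([0.6461, 0.103 , 0.02  ]), array([0.6676, 0.0207, 0.02  ]), array([ 0.5867, -0.0056,  0.02  ]), array([0.5602, 0.0744, 0.02  ])] [0.61515  0.048125 0.02    ]
tray [ 0.512725 -0.289075  0.008   ]
heel [0.3866 0.2393 0.035 ] tips [0.5313 0.3095 0.03  ] [0.5469 0.2389 0.03  ] [0.5391 0.2742 0.03  ]
```

View pics/crop1.png

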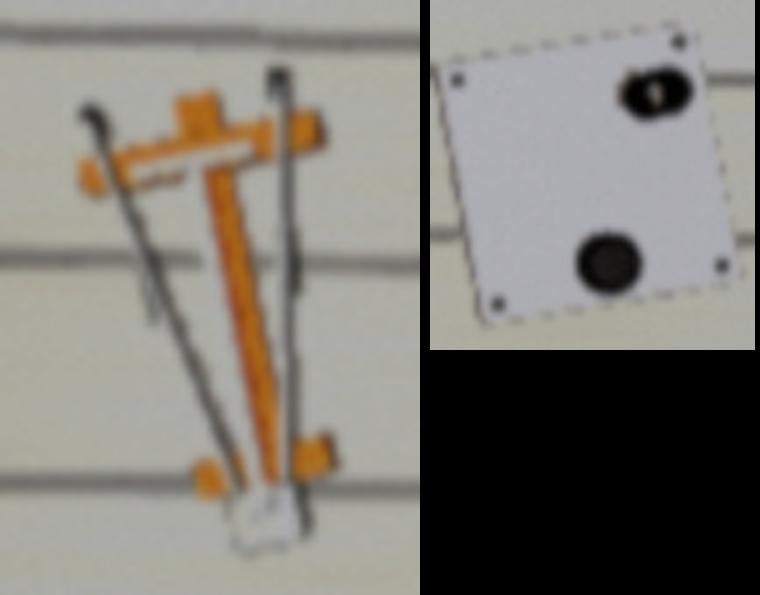

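The crop shows the sleeve's top centre at about (387,198) and its foot at about (383,198) in raw pixels. The tweezer tips are at crop (95,115)/(280,80) and the heel at (265,520). Now I'll approach the sleeve for a wrist view.

```bash
cat >> h.py <<'E'
def go(xyz,yaw):
    s=sense(); R=np.array(s["tcp_rot"]); cy=np.arctan2(R[1,0],R[0,0])
    y=np.radians(yaw); d=np.array(xyz)-s["position"]; c,n=np.cos,np.sin
    Rt=np.array([[c(y),n(y),0],[n(y),-c(y),0],[0,0,-1]])
    e=cv2.Rodrigues(R.T@Rt)[0].ravel()
    print("t",s["time"],"pos",s["position"].round(4),"yaw",np.degrees(cy).round(2),"F",s["wrist_force"].round(1),"gap",round(s["finger_gap"]*88,2))
    print("turn",e.round(4),"shift in tool axes after turn",(Rt.T@d).round(4),"before turn",(R.T@d).round(4))
E
python3 - <<'E'
from h import *
C=cam("top")
print(at_z(C,(387.4,198.4),.054),at_z(C,(383,198.6),.008))
g=lambda x,y,z:at_z(C,(130+x/7,185+y/7),z).round(4)
L,Rr,H=g(95,112,.036),g(280,77,.036),g(265,520,.038); print(L,Rr,H,np.linalg.norm(L-Rr),"yaw",np.degrees(np.arctan2(*((L+Rr)/2-H)[1::-1])), np.degrees(np.arctan2(*(L-Rr)[[0,1]]))) 
go([.55,-.313,.20],0)
E
```

```text
[ 0.55349609 -0.31934465  0.054     ] [ 0.55628868 -0.3207325   0.008     ]
[0.5336 0.3077 0.036 ] [0.5482 0.2397 0.036 ] [0.3852 0.2392 0.038 ] 0.06954969446374296 yaw 12.493735822379215 -12.11777205047328
t 0.1 pos [ 0.2271 -0.5007  0.2602] yaw 24.4 F [-0.8 -0.4  0.6] gap 88.44
turn [-0.0013  0.      0.4258] shift in tool axes after turn [ 0.3229 -0.1877  0.0602] before turn [ 0.3716 -0.0375  0.0604]
```

Request:
{"fn": "carry_out", "kwargs": {"plan": [[[0, 0, 0.142, 0, 0, 0, 100], [0, 0, 0.142, 0, 0, 0, 100], [0, 0, 0.142, 0, 0, 0, 100], [0, 0, 0, 0.046, -0.028, 0.0086, 100], [0, 0, 0, 0.046, -0.028, 0.0086, 100]]]}}

```text
time: 0.72
position: [0.3199, -0.4443, 0.243]
tcp_rot: [[1.0, -0.002, -0.0], [-0.002, -1.0, 0.001], [-0.0, -0.001, -1.0]]
wrist_force: [0.4, -0.4, 0.2]
finger_gap: 1.0
```

Request:
{"fn": "carry_out", "kwargs": {"plan": [[[0, 0, 0, 0.046, -0.028, 0.0086, 100], [0, 0, 0, 0.046, -0.028, 0.0086, 100], [0, 0, 0, 0.046, -0.028, 0.0086, 100], [0, 0, 0, 0.046, -0.028, 0.0086, 100], [0, 0, 0, 0.046, -0.028, 0.0086, 100]]]}}

```text
time: 1.35
position: [0.5505, -0.3038, 0.1999]
tcp_rot: [[1.0, -0.0, -0.001], [-0.0, -1.0, 0.0], [-0.001, -0.0, -1.0]]
wrist_force: [0.7, -0.3, 0.3]
finger_gap: 1.002
```

Request:
{"fn": "carry_out", "kwargs": {"plan": [[[0, 0, 0, 0, 0, 0, 100], [0, 0, 0, 0, 0, 0, 100]]]}}

```text
time: 1.6
position: [0.5488, -0.3052, 0.2003]
tcp_rot: [[1.0, -0.0, -0.001], [-0.0, -1.0, 0.0], [-0.001, -0.0, -1.0]]
wrist_force: [0.1, -0.8, 0.2]
finger_gap: 1.001
```

```bash
python3 - <<'E'
from h import *
go([.555,-.32,.12],0)
s=sense(); a=grab_frame("wrist"); cv2.imwrite("pics/w1raw.png",a[:,:,::-1]); np.savez("w1.npz",p=s["position"],R=s["tcp_rot"])
x=np.clip(a.astype(float)*1.8,0,255).astype(np.uint8); save("w1",x,1.5)
C=cam("wrist",s)
for z in(.008,.054): print(z,proj(C,[.555,-.32,z]))
E
```

```text
t 1.6 pos [ 0.5488 -0.3052  0.2003] yaw -0.01 F [ 0.1 -0.8  0.2] gap 88.12
turn [-0.0002  0.0008 -0.0001] shift in tool axes after turn [0.0062 0.0148 0.0803] before turn [0.0063 0.0148 0.0803]
0.008 [271.83175168 166.30331674]
0.054 [274.37967318 178.18728985]
```

View pics/w1.png

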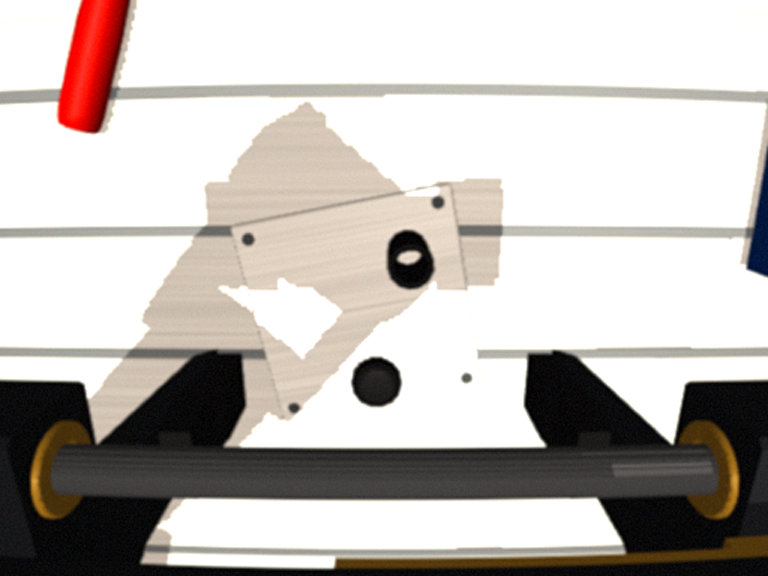

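The wrist view shows the sleeve with its top ring centred near (411,265) and its foot near (408,253) at 1.5x, which agrees with the prediction. Now I'll extract this more exactly and descend.

```bash
python3 - <<'E'
from h import *
d=np.load("w1.npz"); s={"position":d["p"],"tcp_rot":d["R"]}; C=cam("wrist",s)
g=cv2.imread("pics/w1raw.png",0)[140:205,245:305]
m=(g<60).astype(np.uint8); n,l,st,c=cv2.connectedComponentsWithStats(m); k=1+st[1:,4].argmax(); x,y,w,h,_=st[k]
m=l==k; cols=np.where(m[y+h-12])[0]
print("bbox",245+x,140+y,w,h, [ (140+r,245+np.where(m[r])[0].min(),245+np.where(m[r])[0].max()) for r in range(y,y+h,6)])
print(at_z(C,(411/1.5,265/1.5),.054), at_z(C,(408.5/1.5,250/1.5),.008))
# bottom/top extreme edges
from scipy.optimize import least_squares
L,Rr,T,B=245+x,245+x+w,140+y,140+y+h
def f(p):
    th=np.linspace(0,2*np.pi,60); P=np.array([proj(C,[p[0]+.013*np.cos(t),p[1]+.013*np.sin(t),z]) for z in(.008,.054) for t in th])
    return [P[:,0].min()-L,P[:,0].max()-Rr,P[:,1].min()-T,P[:,1].max()-B]
r=least_squares(f,[.555,-.32]);print(r.x,r.fun)
go([*r.x,.12],0)
E
```

```text
bbox 258 154 31 39 [(154, np.int64(267), np.int64(276)), (160, np.int64(260), np.int64(282)), (166, np.int64(259), np.int64(285)), (172, np.int64(258), np.int64(288)), (178, np.int64(258), np.int64(288)), (184, np.int64(260), np.int64(286)), (190, np.int64(266), np.int64(281))]
[ 0.55626341 -0.31967454  0.054     ] [ 0.55465306 -0.32047446  0.008     ]
[ 0.55465057 -0.31935749] [-0.73192908  0.63260915 -1.07639898  1.00011067]
t 1.65 pos [ 0.5485 -0.3056  0.2006] yaw -0.06 F [ 0.1  0.3 -0.3] gap 88.36
turn [ 0.0001  0.0004 -0.0011] shift in tool axes after turn [0.0062 0.0138 0.0806] before turn [0.0062 0.0138 0.0806]
```

Request:
{"fn": "carry_out", "kwargs": {"plan": [[[0, 0, 0, 0.0065, 0.0139, 0.03, 100], [0, 0, 0, 0, 0, 0.05, 100], [0, 0, 0, 0, 0, 0.05, 100], [0, 0, 0, 0, 0, 0.0276, 100], [0, 0, 0, 0, 0, 0, 100]]]}}

```text
time: 2.28
position: [0.5542, -0.3194, 0.0416]
tcp_rot: [[1.0, -0.002, -0.003], [-0.002, -1.0, 0.002], [-0.003, -0.002, -1.0]]
wrist_force: [0.7, -0.6, 1.0]
finger_gap: 1.001
```

Request:
{"fn": "carry_out", "kwargs": {"plan": [[[0, 0, 0, 0, 0, 0, 50], [0, 0, 0, 0, 0, 0, 35], [0, 0, 0, 0, 0, 0, 20], [0, 0, 0, 0, 0, 0, 20], [0, 0, 0, 0, 0, 0, 20]]]}}

```text
time: 2.9
position: [0.5558, -0.3188, 0.0431]
tcp_rot: [[1.0, -0.0, 0.0], [-0.0, -1.0, -0.0], [0.0, 0.0, -1.0]]
wrist_force: [-0.7, 0.3, 1.5]
finger_gap: 0.46
```

Request:
{"fn": "carry_out", "kwargs": {"plan": [[[0, 0, 0, 0, 0, 0, 20], [0, 0, 0, 0, 0, 0, 20], [0, 0, 0, 0, 0, 0, 20], [0, 0, 0, 0, 0, 0, 20], [0, 0, 0, 0, 0, -0.02, 20]]]}}

```text
time: 3.52
position: [0.555, -0.3183, 0.0618]
tcp_rot: [[1.0, -0.0, -0.003], [-0.0, -1.0, 0.002], [-0.003, -0.002, -1.0]]
wrist_force: [0.3, -0.5, 0.3]
finger_gap: 0.286
```

Request:
{"fn": "carry_out", "kwargs": {"plan": [[[0, 0, 0, 0, 0, -0.05, 20], [0, 0, 0, 0, 0, -0.05, 20], [0, 0, 0, 0, -0.06, 0, 20], [0, 0, 0, 0, -0.06, 0, 20], [0, 0, 0, 0, -0.06, 0, 20]]]}}

```text
time: 4.15
position: [0.5554, -0.1371, 0.163]
tcp_rot: [[1.0, -0.001, 0.0], [-0.001, -1.0, 0.0], [0.0, -0.0, -1.0]]
wrist_force: [0.9, 0.7, -0.5]
finger_gap: 0.281
```

Request:
{"fn": "carry_out", "kwargs": {"plan": [[[0, 0, 0, 0, -0.06, 0, 20], [0, 0, 0, 0, -0.06, 0, 20], [0, 0, 0, -0.01, -0.06, 0, 20], [0, 0, 0, 0, 0, 0, 20], [0, 0, 0, 0, 0, 0, 20]]]}}

```text
time: 4.78
position: [0.5459, 0.0409, 0.163]
tcp_rot: [[1.0, 0.0, 0.0], [0.0, -1.0, -0.0], [0.0, 0.0, -1.0]]
wrist_force: [0.7, -0.2, -0.5]
finger_gap: 0.288
```

```bash
python3 - <<'E'
from h import *
go([.615,.048,.16],0)
s=sense(); a=grab_frame("wrist"); cv2.imwrite("pics/w2raw.png",a[:,:,::-1]); np.savez("w2.npz",p=s["position"],R=s["tcp_rot"])
x=np.clip(a.astype(float)*1.5,0,255).astype(np.uint8); save("w2",x,1.5)
C=cam("wrist",s)
for z in(.02,.052): print(z,proj(C,[.615,.048,z])*1.5)
E
```

```text
t 4.775 pos [0.5459 0.0409 0.163 ] yaw 0.01 F [ 0.7 -0.2 -0.5] gap 25.36
turn [ 0.0003 -0.0003  0.0001] shift in tool axes after turn [ 0.0691 -0.0071  0.003 ] before turn [ 0.0691 -0.0071  0.003 ]
0.02 [369.71008097 147.30343855]
0.052 [367.83453395 148.4751388 ]
```

View pics/w2.png

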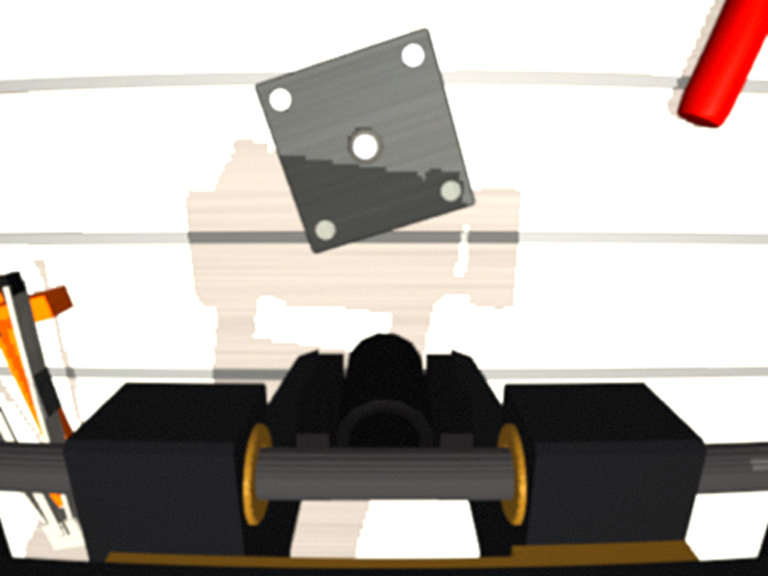

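The fixture is clear: the spigot top is at (365,147), with base corners (258,87), (428,29), (474,203) and (316,252). The held sleeve sits centred in the jaws, with the front edge of its foot at row 335.

```bash
python3 - <<'E'
from h import *
d=np.load("w2.npz"); s={"position":d["p"],"tcp_rot":d["R"]}; C=cam("wrist",s)
f=lambda u,v,z:at_z(C,(u/1.5,v/1.5),z)
print("spigot",f(365,147,.052))
q=[f(*p,.02)[:2] for p in((258,87),(428,29),(474,203),(316,252))]; print("base mean",np.mean(q,0),[np.linalg.norm(q[i]-q[i-1]).round(4) for i in range(4)])
q=[f(*p,.02)[:2] for p in((280,99),(413,55),(451,190),(325,230))]; print("screws mean",np.mean(q,0))
for dx in(-.003,0,.003):
  P=lambda x,y,z:(proj(C,d["p"]+d["R"]@np.array([x,y,z]))*1.5).round(1)
  print(dx,"foot front",P(dx+.013,0,.035),"top front",P(dx+.013,0,-.011),"sides foot",P(dx,.013,.035),P(dx,-.013,.035),"top rear",P(dx-.009,0,-.011),"bore front",P(dx+.009,0,-.011))
E
```

```text
spigot [0.6156344  0.04924427 0.052     ]
base mean [0.6157613  0.04839848] [np.float64(0.0866), np.float64(0.0867), np.float64(0.0868), np.float64(0.0862)]
screws mean [0.61595455 0.04925646]
-0.003 foot front [384.2 337.9] top front [384.4 407.9] sides foot [422.7 373.8] [345.6 373.8] top rear [384.3 483.4] bore front [384.4 422.3]
0 foot front [384.2 329.4] top front [384.4 397. ] sides foot [422.9 365.7] [345.4 365.7] top rear [384.3 473.6] bore front [384.4 411.6]
0.003 foot front [384.2 320.8] top front [384.4 385.8] sides foot [423.1 357.5] [345.2 357.5] top rear [384.3 463.7] bore front [384.4 400.6]
```

Request:
{"fn": "carry_out", "kwargs": {"plan": [[[0, 0, 0, 0.0355, -0.0078, 0, 20], [0, 0, 0, 0.0355, 0, 0, 20], [0, 0, 0, 0, 0, 0.04, 20], [0, 0, 0, 0, 0, 0.023, 20], [0, 0, 0, 0, 0, 0, 20]]]}}

```text
time: 5.45
position: [0.6163, 0.0475, 0.0983]
tcp_rot: [[1.0, -0.002, -0.004], [-0.002, -1.0, 0.0], [-0.004, -0.0, -1.0]]
wrist_force: [0.5, 0.2, -0.2]
finger_gap: 0.282
```

```bash
python3 - <<'E'
from h import *
go([.617,.0487,.055],0)
a=grab_frame("scene"); C=cam("scene"); u,v=proj(C,[.6155,.0487,.06]).astype(int)
b=grab_frame("wrist")
c=cv2.resize(a[v-40:v+35,u-40:u+40],None,fx=5,fy=5,interpolation=cv2.INTER_CUBIC)
e=cv2.resize(b[180:330,176:336],(400,375))
x=np.hstack([c,e]); x=np.clip(x.astype(float)*1.8,0,255).astype(np.uint8); save("s3",x); print(u,v)
E
```

```text
t 5.45 pos [0.6163 0.0475 0.0983] yaw -0.13 F [ 0.5  0.2 -0.2] gap 24.81
turn [-0.0003  0.0037 -0.0024] shift in tool axes after turn [ 0.0007 -0.0012  0.0433] before turn [ 0.0008 -0.0012  0.0433]
283 190
```

View pics/s3.png

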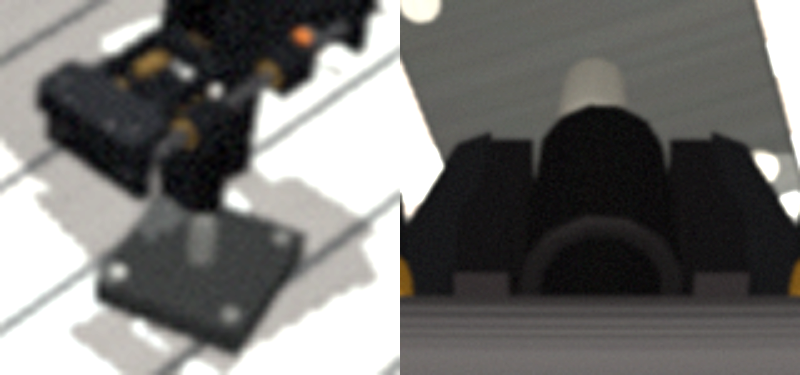

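The sleeve hangs over the spigot. In the wrist crop the spigot axis (column 592) is left of the sleeve axis (602), so I need about 2 mm more towards +y. Next I'll check the x direction numerically.

```bash
python3 - <<'E'
from h import *
s=sense(); b=grab_frame("wrist"); C=cam("wrist",s); p,R=s["position"],np.array(s["tcp_rot"]); print(p.round(4))
for z in(.052,.046):
  r=.005 if z>.05 else .008
  print("spigot front pred row",z,proj(C,[.6155+r,.0495,z]),"centre",proj(C,[.6155,.0495,z]))
for dx in(-.002,-.001,0): print(dx,"foot front",proj(C,p+R@np.array([dx+.013,0,.035])))
g=cv2.cvtColor(b,cv2.COLOR_RGB2GRAY)
print("col 253 rows 190..235",g[190:240,253])
print("row 214 cols",g[214,232:275]); print("row 260",g[250,200:312:2])
E
```

```text
[0.6174 0.0479 0.1007]
spigot front pred row 0.052 [253.03503547 227.74568562] centre [253.06985391 236.31400203]
spigot front pred row 0.046 [253.09563762 218.5861581 ] centre [253.14863421 232.00225683]
-0.002 foot front [256.1215215  223.39966779]
-0.001 foot front [256.12257445 221.50424703]
0 foot front [256.12363072 219.60214781]
col 253 rows 190..235 [56 54 57 56 59 57 58 59 56 57 55 57 57 59 68 70 69 71 71 71 73 73 73 73
 75 75 73 75 76 79 80 65 37 10  7  6  8  7  6  7 10  7  8  9  6  6 10  7
 10  8]
row 214 cols [55 54 56 57 54 54 54 53 56 59 63 67 68 70 71 73 73 74 74 72 75 75 73 72
 72 72 72 71 70 72 69 69 65 61 58 55 56 54 56 55 55 55 54]
row 260 [14 14 13 14 11 11 10 10 10 12 11 10 13 10 14 19  7  5 11  7  6  7  7  5
  8  7  9 11  7 11  7  7  9  7  8 10  8  9  4  7  7  6  9 10  9 10 13  7
 11 11 13 11 13 14 13 14]
```

```bash
python3 - <<'E'
from h import *
s=sense(); C=cam("wrist",s)
for x in(.6135,.6155,.6175): print(x,proj(C,[x+.008,.0495,.02]))
go([.6167,.0496,.085],0)
E
```

```text
0.6135 [253.8159123  207.02275877]
0.6155 [253.80753341 203.9945489 ]
0.6175 [253.7991343  200.95021528]
t 5.6 pos [0.6175 0.0481 0.1012] yaw -0.07 F [-0.5  0.3  0.2] gap 25.16
turn [ 0.0003 -0.0021 -0.0012] shift in tool axes after turn [-0.0008 -0.0015  0.0162] before turn [-0.0008 -0.0015  0.0162]
```

Request:
{"fn": "carry_out", "kwargs": {"plan": [[[0, 0, 0, -0.0009, -0.0015, 0.004, 20], [0, 0, 0, 0, 0, 0.006, 20], [0, 0, 0, 0, 0, 0.005, 20], [0, 0, 0, 0, 0, 0.005, 20], [0, 0, 0, 0, 0, 0, 20]]]}}

```text
time: 6.22
position: [0.6158, 0.0504, 0.0795]
tcp_rot: [[1.0, -0.0, -0.001], [-0.0, -1.0, -0.0], [-0.001, 0.0, -1.0]]
wrist_force: [-0.3, 0.1, -1.0]
finger_gap: 0.283
```

Request:
{"fn": "carry_out", "kwargs": {"plan": [[[0, 0, 0, 0, 0, 0.004, 20], [0, 0, 0, 0, 0, 0.004, 20], [0, 0, 0, 0, 0, 0.004, 20], [0, 0, 0, 0, 0, 0.004, 20], [0, 0, 0, 0, 0, 0, 20]]]}}

```text
time: 6.85
position: [0.6159, 0.0504, 0.0636]
tcp_rot: [[1.0, -0.0, -0.0], [-0.0, -1.0, -0.0], [-0.0, 0.0, -1.0]]
wrist_force: [0.9, -0.4, -1.1]
finger_gap: 0.282
```

Sliding on with no force so far. I'll continue down to the shoulder, watching for contact.

Request:
{"fn": "carry_out", "kwargs": {"plan": [[[0, 0, 0, 0, 0, 0.003, 20], [0, 0, 0, 0, 0, 0.003, 20], [0, 0, 0, 0, 0, 0.002, 20], [0, 0, 0, 0, 0, 0.0015, 20], [0, 0, 0, 0, 0, 0, 20]]]}}

```text
time: 7.48
position: [0.616, 0.0504, 0.0549]
tcp_rot: [[1.0, -0.0, 0.001], [-0.0, -1.0, -0.0], [0.001, 0.0, -1.0]]
wrist_force: [-0.0, -0.4, 4.0]
finger_gap: 0.282
```

Request:
{"fn": "carry_out", "kwargs": {"plan": [[[0, 0, 0, 0, 0, 0.001, 20], [0, 0, 0, 0, 0, 0.001, 20], [0, 0, 0, 0, 0, 0, 20], [0, 0, 0, 0, 0, 0, 20]]]}}

```text
time: 7.98
position: [0.6161, 0.0505, 0.0547]
tcp_rot: [[1.0, 0.0, 0.002], [0.0, -1.0, -0.0], [0.002, 0.0, -1.0]]
wrist_force: [-6.4, -0.8, 19.1]
finger_gap: 0.283
```

The sleeve bottoms out firmly at TCP z 0.0547 with 19 N, as predicted (0.055). I'll relax, release and retreat.

Request:
{"fn": "carry_out", "kwargs": {"plan": [[[0, 0, 0, 0, 0, -0.0012, 20], [0, 0, 0, 0, 0, 0, 40], [0, 0, 0, 0, 0, 0, 60], [0, 0, 0, 0, 0, 0, 60], [0, 0, 0, 0, 0, 0, 60]]]}}

```text
time: 8.6
position: [0.6158, 0.0505, 0.0534]
tcp_rot: [[1.0, -0.0, -0.0], [-0.0, -1.0, 0.0], [-0.0, -0.0, -1.0]]
wrist_force: [0.5, -0.1, 0.1]
finger_gap: 0.596
```

Request:
{"fn": "carry_out", "kwargs": {"plan": [[[0, 0, 0, 0, 0, -0.03, 60], [0, 0, 0, 0, 0, -0.04, 100], [0, 0, 0, 0, 0, -0.05, 100], [0, 0, 0, -0.06, 0, 0, 100], [0, 0, 0, 0, 0, 0, 100]]]}}

```text
time: 9.22
position: [0.5516, 0.0511, 0.1731]
tcp_rot: [[1.0, 0.0, -0.005], [0.0, -1.0, 0.001], [-0.005, -0.001, -1.0]]
wrist_force: [0.5, -0.5, 1.3]
finger_gap: 0.993
```

```bash
python3 - <<'E'
from h import *
s=sense(); a=grab_frame("wrist"); cv2.imwrite("pics/w4raw.png",a[:,:,::-1]); np.savez("w4.npz",p=s["position"],R=s["tcp_rot"]); C=cam("wrist",s)
for z in(.02,.052,.066): print(z,proj(C,[.6155,.0496,z])*1.5)
g=a[20:200,60:330]; save("w4",np.clip(g.astype(float)*2,0,255).astype(np.uint8),2)
go([.46,.25,.17],12.3)
E
```

```text
0.02 [387.10766885 155.41048134]
0.052 [387.50786667 157.98241903]
0.066 [387.71757111 159.33034357]
t 9.275 pos [0.5545 0.0507 0.1738] yaw -0.01 F [ 1.  -0.1  0.1] gap 88.12
turn [-0.0003  0.0011 -0.2149] shift in tool axes after turn [-0.0499 -0.2149  0.0038] before turn [-0.0945 -0.1993  0.0039]
```

View pics/w4.png

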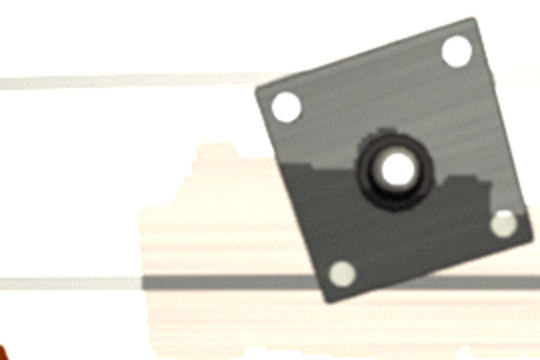

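The sleeve is home: ring centred on the predicted pixel, and its apparent width (39 px) matches a top at 66 mm height. Next, the tweezers.

Request:
{"fn": "carry_out", "kwargs": {"plan": [[[0, 0, -0.1075, 0, 0, 0, 100], [0, 0, -0.1075, 0, 0, 0, 100], [0, 0, 0, -0.016, -0.055, 0, 100], [0, 0, 0, -0.016, -0.055, 0, 100], [0, 0, 0, -0.016, -0.055, 0, 100]]]}}

```text
time: 9.9
position: [0.4744, 0.203, 0.1737]
tcp_rot: [[0.977, 0.212, 0.001], [0.212, -0.977, 0.0], [0.001, -0.0, -1.0]]
wrist_force: [1.5, 0.5, 0.2]
finger_gap: 1.001
```

Request:
{"fn": "carry_out", "kwargs": {"plan": [[[0, 0, 0, 0, -0.05, 0, 100], [0, 0, 0, 0, 0, 0, 100], [0, 0, 0, 0, 0, 0, 100]]]}}

```text
time: 10.28
position: [0.4642, 0.2502, 0.1735]
tcp_rot: [[0.977, 0.213, 0.001], [0.213, -0.977, -0.0], [0.001, 0.0, -1.0]]
wrist_force: [0.6, -1.2, 0.4]
finger_gap: 1.0
```

```bash
python3 - <<'E'
from h import *
s=sense(); a=grab_frame("wrist"); cv2.imwrite("pics/w5raw.png",a[:,:,::-1]); np.savez("w5.npz",p=s["position"],R=s["tcp_rot"]); C=cam("wrist",s)
save("w5",np.clip(a.astype(float)*1.3,0,255).astype(np.uint8),1.5)
print(proj(C,[.4775,.26,.03])*1.5, proj(C,[.541,.274,.03])*1.5)
go([.4775,.26,.17],12.3)
E
```

```text
[370.92533595 252.46394433] [369.87744996 124.45440347]
t 10.325 pos [0.4641 0.2497 0.1735] yaw 12.26 F [-0.3 -0.5 -0.5] gap 87.97
turn [ 0.0002 -0.0003 -0.0007] shift in tool axes after turn [ 0.0152 -0.0072  0.0035] before turn [ 0.0152 -0.0072  0.0035]
```

View pics/w5.png

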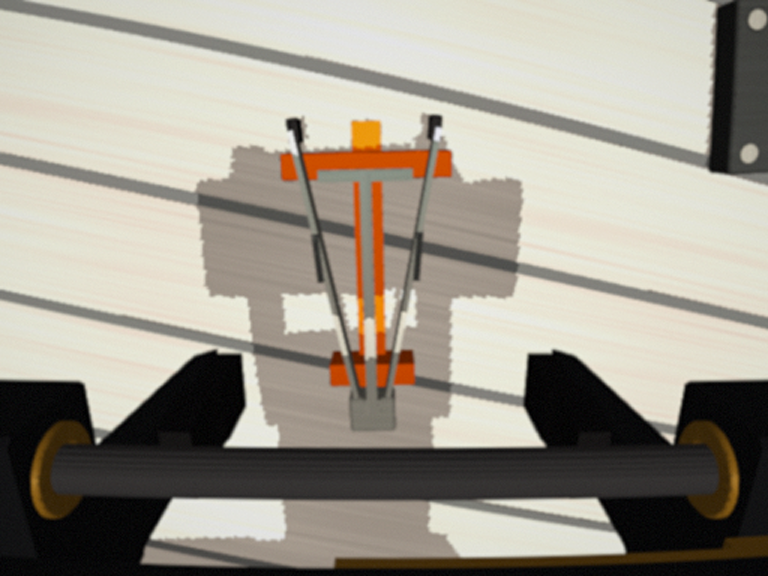

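The tweezers are clear: grips at (318,257)/(418,257), tips at (294,130)/(435,127), heel centre at (372,411).

```bash
python3 - <<'E'
from h import *
d=np.load("w5.npz"); s={"position":d["p"],"tcp_rot":d["R"]}; C=cam("wrist",s)
f=lambda u,v,z:at_z(C,(u/1.5,v/1.5),z)
gm=(f(319,257,.037)+f(417.5,257,.037))/2; tl,tr=f(294,130,.036),f(435,127,.036); tm=(tl+tr)/2; h=f(372,411,.038); rs=f(366,165,.022); rb=f(372,374,.022)
print("grip",gm,"over grips",np.linalg.norm(f(315,257,.037)-f(421,257,.037)),"tips",tm,np.linalg.norm(tl-tr),"heel",h, np.linalg.norm(tm-h))
a=lambda p,q:np.degrees(np.arctan2(*(p-q)[1::-1])); print("yaws",a(tm,h),a(tm,gm),a(gm,h),a(rs,rb)); print("heel->grip",np.linalg.norm(gm-h),"grip->tips",np.linalg.norm(tm-gm))
go([gm[0],gm[1],.033],(a(tm,h)))
E
```

```text
grip [0.47639943 0.26102307 0.037     ] over grips 0.054752151608987304 tips [0.53855022 0.2760525  0.036     ] 0.06869435406010302 heel [0.39003265 0.24072498 0.038     ] 0.15267449676107073
yaws 13.380154033890184 13.594398332443719 13.225744181278028 13.478687574698531
heel->grip 0.08872560015719368 grip->tips 0.06395002009346519
t 10.325 pos [0.4641 0.2497 0.1735] yaw 12.26 F [-0.3 -0.5 -0.5] gap 87.97
turn [ 0.0002 -0.0003 -0.0196] shift in tool axes after turn [ 0.0145 -0.0082  0.1405] before turn [ 0.0143 -0.0085  0.1405]
```

Sizes agree to about 4 %, and the yaw is consistent at 13.4°. I'll descend astride the grips.

Request:
{"fn": "carry_out", "kwargs": {"plan": [[[0, 0, -0.0196, 0, 0, 0, 100], [0, 0, 0, 0.0149, -0.0083, 0.04, 100], [0, 0, 0, 0, 0, 0.05, 100], [0, 0, 0, 0, 0, 0.03, 100], [0, 0, 0, 0, 0, 0.02, 100]]]}}

```text
time: 10.95
position: [0.4759, 0.2609, 0.0321]
tcp_rot: [[0.973, 0.231, -0.002], [0.231, -0.973, -0.0], [-0.002, 0.0, -1.0]]
wrist_force: [0.2, -0.7, 0.1]
finger_gap: 1.004
```

Request:
{"fn": "carry_out", "kwargs": {"plan": [[[0, 0, 0, 0, 0, 0, 80], [0, 0, 0, 0, 0, 0, 70], [0, 0, 0, 0, 0, 0, 65], [0, 0, 0, 0, 0, 0, 60], [0, 0, 0, 0, 0, 0, 58]]]}}

```text
time: 11.58
position: [0.4762, 0.262, 0.0345]
tcp_rot: [[0.973, 0.232, 0.002], [0.232, -0.973, 0.001], [0.002, -0.0, -1.0]]
wrist_force: [0.6, 0.2, 7.2]
finger_gap: 0.581
```

Request:
{"fn": "carry_out", "kwargs": {"plan": [[[0, 0, 0, 0, 0, 0, 58], [0, 0, 0, 0, 0, 0, 58]]]}}

```text
time: 11.82
position: [0.4762, 0.262, 0.0344]
tcp_rot: [[0.973, 0.232, 0.002], [0.232, -0.973, 0.001], [0.002, -0.0, -1.0]]
wrist_force: [0.5, -0.9, 6.3]
finger_gap: 0.577
```

```bash
python3 - <<'E'
from h import *
go([.4765,.261,.033],13.4); print(sense()["ft_torque"])
a=grab_frame("wrist"); save("w6",np.clip(a[20:320,80:430].astype(float)*1.8,0,255).astype(np.uint8),2)
E
```

```text
t 11.825 pos [0.4762 0.262  0.0344] yaw 13.44 F [ 0.5 -0.9  6.3] gap 50.74
turn [-0.0001 -0.0019  0.0007] shift in tool axes after turn [0.     0.001  0.0014] before turn [0.     0.001  0.0014]
[-0.02926432  0.01218735 -0.00095282]
```

View pics/w6.png

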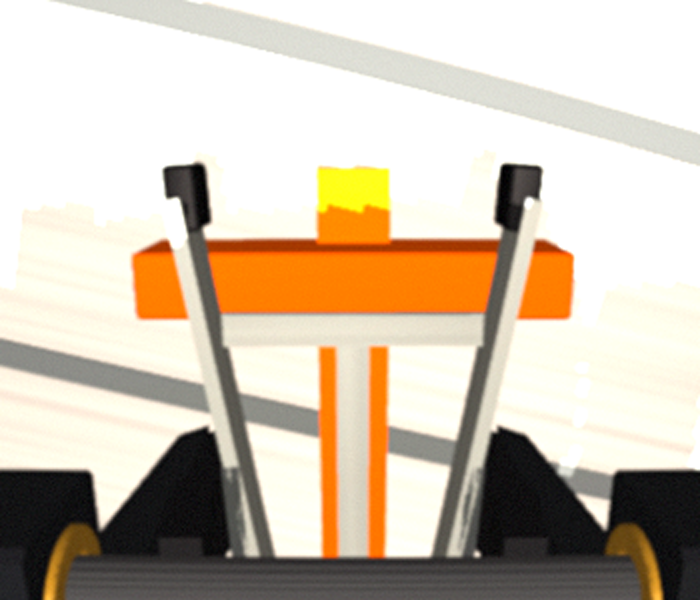

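The grasp looks symmetric, with both blades partly closed and the cross bar ends still inside. I'll squeeze on to about 42 mm over the grips, and raise the command slightly to ease the vertical load.

Request:
{"fn": "carry_out", "kwargs": {"plan": [[[0, 0, 0, 0, 0, -0.001, 55], [0, 0, 0, 0, 0, 0, 52], [0, 0, 0, 0, 0, 0, 50], [0, 0, 0, 0, 0, 0, 48], [0, 0, 0, 0, 0, 0, 48]]]}}

```text
time: 12.5
position: [0.4756, 0.2618, 0.0346]
tcp_rot: [[0.973, 0.232, -0.0], [0.232, -0.973, -0.0], [-0.0, -0.0, -1.0]]
wrist_force: [0.9, -0.1, -0.3]
finger_gap: 0.484
```

Request:
{"fn": "carry_out", "kwargs": {"plan": [[[0, 0, 0, 0, 0, 0, 48], [0, 0, 0, 0, 0, 0, 48]]]}}

```text
time: 12.75
position: [0.4757, 0.2618, 0.0346]
tcp_rot: [[0.973, 0.232, -0.0], [0.232, -0.973, -0.0], [-0.0, -0.0, -1.0]]
wrist_force: [-0.5, 0.4, 0.4]
finger_gap: 0.478
```

```bash
python3 - <<'E'
from h import *
go([.4765,.261,.033],13.4)
a=grab_frame("wrist"); save("w7",np.clip(a[70:280,130:380].astype(float)*1.5,0,255).astype(np.uint8),2.8)
cv2.imwrite("pics/w7raw.png",a[:,:,::-1])
E
```

```text
t 12.75 pos [0.4757 0.2618 0.0346] yaw 13.43 F [-0.5  0.4  0.4] gap 42.06
turn [-0.      0.0002  0.0005] shift in tool axes after turn [0.0006 0.001  0.0016] before turn [0.0006 0.001  0.0016]
```

View pics/w7.png

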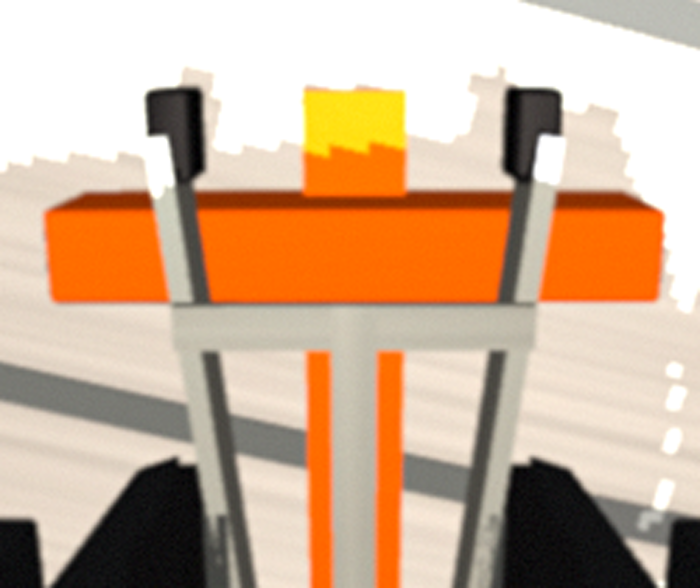

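At 42.06 mm the cross-bar ends are flush with the blades' outer sides to within about half a millimetre. As a check, I'll project the pads' inner edges for different gaps.

```bash
python3 - <<'E'
from h import *
s=sense(); C=cam("wrist",s); p,R=s["position"],np.array(s["tcp_rot"])
q=lambda x,y,dz:((proj(C,[p[0],p[1],0.030+dz]+R[:,0]*x+R[:,1]*y)-[130,70])*2.8).round(0)
for g in(.037,.040,.043):
  print(g,"inner bottom edge rear/front",[q(x,y,-.006) for x in(.059,.071) for y in(-g/2,g/2)],"top rear",q(.059,-g/2,.006),q(.059,g/2,.006))
print("rest bar front 90mm", q(.038,-.045,-.008),q(.038,.045,-.008),"bar outer, spine strip x41:",q(.041,-.0235,.009),q(.041,.0235,.009))
E
```

```text
0.037 inner bottom edge rear/front [array([218., 170.]), array([486., 170.]), array([215.,  80.]), array([489.,  80.])] top rear [205. 180.] [499. 180.]
0.04 inner bottom edge rear/front [array([207., 170.]), array([497., 170.]), array([204.,  80.]), array([500.,  81.])] top rear [194. 180.] [511. 180.]
0.043 inner bottom edge rear/front [array([197., 170.]), array([508., 170.]), array([193.,  80.]), array([511.,  81.])] top rear [182. 180.] [522. 180.]
rest bar front 90mm [ 46. 313.] [658. 313.] bar outer, spine strip x41: [169. 324.] [535. 324.]
```

The pads read as a gap of about 41 mm and the bar as near flush, so both are inside ±3 mm. Lifting now.

Request:
{"fn": "carry_out", "kwargs": {"plan": [[[0, 0, 0, 0, 0, -0.008, 48], [0, 0, 0, 0, 0, -0.015, 48], [0, 0, 0, 0, 0, -0.02, 48], [0, 0, 0, 0, 0, -0.02, 48], [0, 0, 0, 0, 0, -0.007, 48]]]}}

```text
time: 13.42
position: [0.4762, 0.262, 0.1065]
tcp_rot: [[0.973, 0.232, 0.003], [0.232, -0.973, 0.001], [0.003, -0.0, -1.0]]
wrist_force: [-0.4, 0.4, -1.1]
finger_gap: 0.479
```

```bash
python3 - <<'E'
from h import *
go([.5518,.0348,.102],13.4)
a=grab_frame("wrist"); b=cv2.imread("pics/w7raw.png")[:,:,::-1]
x=np.hstack([a[70:280,150:360],b[70:280,150:360]]); save("w8",np.clip(x.astype(float)*1.5,0,255).astype(np.uint8),1.9)
E
```

```text
t 13.425 pos [0.4762 0.262  0.1065] yaw 13.43 F [-0.4  0.4 -1.1] gap 42.16
turn [-0.0001 -0.0029  0.0005] shift in tool axes after turn [0.0209 0.2385 0.0045] before turn [0.0208 0.2385 0.0046]
```

View pics/w8.png

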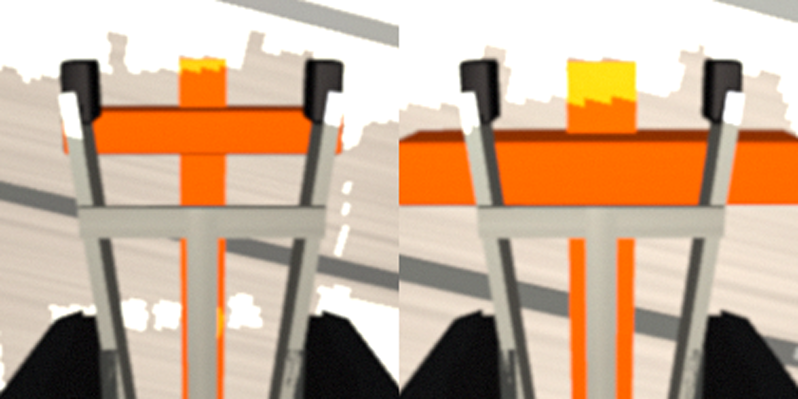

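The tweezers sit unchanged in the grip after the lift: same bar and tip pixels, no tilt. Carrying over to the fixture.

Request:
{"fn": "carry_out", "kwargs": {"plan": [[[0, 0, 0, 0, 0.02, 0, 48], [0, 0, 0, 0, 0.04, 0, 48], [0, 0, 0, 0, 0.04, 0, 48], [0, 0, 0, 0, 0.04, 0, 48], [0, 0, 0, 0, 0.04, 0, 48]]]}}

```text
time: 14.1
position: [0.5175, 0.0855, 0.1043]
tcp_rot: [[0.973, 0.232, -0.001], [0.232, -0.973, 0.0], [-0.001, -0.0, -1.0]]
wrist_force: [0.2, -0.0, -0.9]
finger_gap: 0.481
```

Request:
{"fn": "carry_out", "kwargs": {"plan": [[[0, 0, 0, 0, 0.035, 0, 48], [0, 0, 0, 0.01, 0.0235, 0, 48], [0, 0, 0, 0.0109, 0, 0, 48], [0, 0, 0, 0, 0, 0, 48], [0, 0, 0, 0, 0, 0, 48]]]}}

```text
time: 14.72
position: [0.5509, 0.0356, 0.1044]
tcp_rot: [[0.972, 0.233, -0.001], [0.233, -0.972, 0.0], [-0.001, -0.0, -1.0]]
wrist_force: [0.0, -0.3, -1.5]
finger_gap: 0.479
```

```bash
python3 - <<'E'
from h import *
go([.5518,.0348,.102],13.4)
s=sense(); a=grab_frame("wrist"); cv2.imwrite("pics/w9raw.png",a[:,:,::-1]); C=cam("wrist",s)
for z in(.02,.066): print(z,(proj(C,[.6155,.05,z])))
R=np.array(s["tcp_rot"]);p=s["position"]
for dz in(-.001,.0115): print("tipmid",proj(C,p+R@np.array([.065,0,.0046-dz])))
g=cv2.cvtColor(a,cv2.COLOR_RGB2GRAY)
for r in range(90,150,6): print(r,g[r,160:350:3])
E
```

```text
t 14.725 pos [0.5509 0.0356 0.1044] yaw 13.5 F [ 0.  -0.3 -1.5] gap 42.17
turn [-0.0004  0.0008  0.0018] shift in tool axes after turn [0.0007 0.001  0.0024] before turn [0.0007 0.001  0.0024]
0.02 [257.73454428 104.63457233]
0.066 [258.24691222 108.19005325]
tipmid [255.74786693 115.56757415]
tipmid [255.74542639 118.02385453]
90 [163 162 161 161 160 158 159 134  51  54  55  63  77  81  90  58  65  60
  74  89  90  91  89  91  90  55  31  42  42  27  24  38  55  62  44  25
  19  41  40  33  78  69  53  54  66  90  89  91  90  91  90  91  92  92
  92  91  93  88 166 229 228 229 228 228]
96 [163 163 160 161 161 162 162 155  48  52  53  51  54  53  51  52  51  53
  87  88  89  88  88  82  45  33  45  20  25  62  87 112 156 191 162 110
  89  47  25  41  33  43  55  55  51  74  89  88  88  88  87  88  88  88
  88  87  88  84 160 230 228 228 229 228]
102 [162 162 162 164 162 164 162 145  26  21  23  22  16  10  41  52  52  54
  53  52  52  52  81  81  27  43  27  13  57  85 174 231 230 230 230 231
 192  92  33  31  40  31  53  55  58  90  92  91  90  93  63   7  18  22
  18  25  36  81 15
[... 1177 characters left out ...]
 52  54  54  52  53  53  41  16  18  18  21  19  19  18
  20  45  54  53  52  53  52  51  57  68  81  86  89  90  64  18  44  44
 230 230 222  87 143 230 229 229 225 201]
138 [164 164 161 160 160 157 158 161 151 149 149  74  53  52  52  50  53  51
  51  52  53  51  53  52  53  53  53  52  52  53  52  54  52  52  53  53
  51  53  53  53  54  53  53  53  52  53  53  54  53  67  86  68  54 127
 231 230 173  80 118 230 174 166 164 167]
144 [161 161 161 163 163 164 165 164 161 148 148 111  53  53  54  52  53  52
  52  53  54  53  53  53  53  53  56  54  53  52  54  55  54  56  55  56
  53  53  56  54  54  54  53  55  55  54  54  53  53  55  54  54  51 197
 230 232 101  51 109 193 167 167 165 165]
```

The sleeve top at column ~258 and row ~107 matches the prediction. It is about 1 mm to the right of the tips' mid (256). I'll trim that out and descend astride.

Request:
{"fn": "carry_out", "kwargs": {"plan": [[[0, 0, 0, 0.0007, 0.001, 0, 48], [0, 0, 0, 0, 0, 0.01, 48], [0, 0, 0, 0, 0, 0.01, 48], [0, 0, 0, 0, 0, 0.005, 48], [0, 0, 0, 0, 0, 0, 48]]]}}

```text
time: 15.4
position: [0.5522, 0.0339, 0.0791]
tcp_rot: [[0.973, 0.232, -0.001], [0.232, -0.973, 0.0], [-0.001, -0.0, -1.0]]
wrist_force: [0.6, -0.3, -1.3]
finger_gap: 0.482
```

Request:
{"fn": "carry_out", "kwargs": {"plan": [[[0, 0, 0, 0, 0, 0.01, 48], [0, 0, 0, 0, 0, 0.01, 48], [0, 0, 0, 0, 0, 0.008, 48], [0, 0, 0, 0, 0, 0.003, 48], [0, 0, 0, 0, 0, 0, 48]]]}}

```text
time: 16.02
position: [0.5523, 0.0339, 0.0485]
tcp_rot: [[0.973, 0.232, -0.0], [0.232, -0.973, 0.0], [-0.0, -0.0, -1.0]]
wrist_force: [0.0, 0.0, -0.5]
finger_gap: 0.483
```

Request:
{"fn": "carry_out", "kwargs": {"plan": [[[0, 0, 0, 0, 0, 0, 48], [0, 0, 0, 0, 0, 0, 48]]]}}

```text
time: 16.27
position: [0.5525, 0.0339, 0.0489]
tcp_rot: [[0.973, 0.232, 0.001], [0.232, -0.973, -0.0], [0.001, 0.0, -1.0]]
wrist_force: [0.2, 0.1, -0.7]
finger_gap: 0.484
```

```bash
python3 - <<'E'
from h import *
go([.5518,.0348,.0486],13.4)
s=sense(); a=grab_frame("wrist"); b=grab_frame("scene"); C=cam("scene"); u,v=proj(C,[.59,.045,.05]).astype(int)
c=cv2.resize(b[v-50:v+50,u-50:u+50],(400,400),interpolation=cv2.INTER_CUBIC); e=cv2.resize(a[70:270,156:356],(400,400),interpolation=cv2.INTER_CUBIC)
save("w10",np.clip(np.hstack([e*1.5,c*2.0]),0,255).astype(np.uint8))
W=cam("wrist",s)
for z in(.02,.052,.066): print(z,(proj(W,[.6155,.05,z])-[156,70])*2)
E
```

```text
t 16.275 pos [0.5525 0.0339 0.0489] yaw 13.43 F [ 0.2  0.1 -0.7] gap 42.57
turn [ 0.0002 -0.0006  0.0005] shift in tool axes after turn [-0.0005 -0.0011  0.0003] before turn [-0.0005 -0.0011  0.0003]
0.02 [194.6353115   84.03783187]
0.052 [193.3892076   94.25411015]
0.066 [192.61282353 100.62267451]
```

View pics/w10.png

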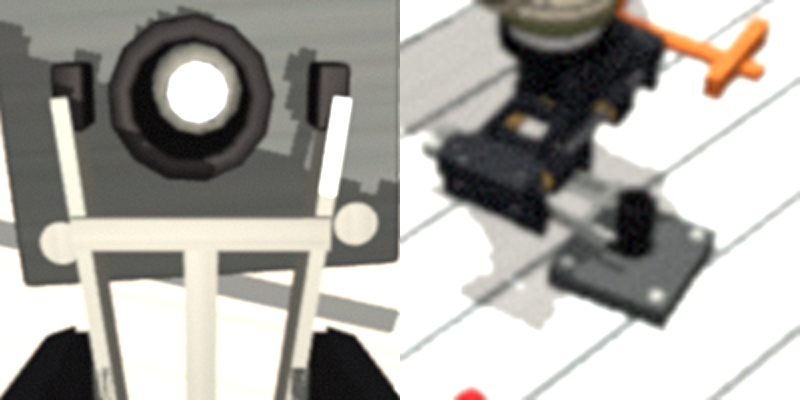

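The sleeve (ring centre 191) is between the pads (inner edges 94/308, mid 201), touching neither; the bar is about flush and the tweezers look level in the scene view. It sits ~1.2 mm left, so I'll trim that, with a slight nudge on the squeeze.

Request:
{"fn": "carry_out", "kwargs": {"plan": [[[0, 0, 0, 0, -0.0006, 0, 47.6], [0, 0, 0, 0, -0.0006, 0, 47.6], [0, 0, 0, 0, 0, 0, 47.6], [0, 0, 0, 0, 0, 0, 47.6], [0, 0, 0, 0, 0, 0, 47.6]]]}}

```text
time: 17.0
position: [0.5521, 0.035, 0.0486]
tcp_rot: [[0.973, 0.232, -0.0], [0.232, -0.973, 0.0], [-0.0, -0.0, -1.0]]
wrist_force: [1.1, 0.1, -1.5]
finger_gap: 0.478
```

Request:
{"fn": "carry_out", "kwargs": {"plan": [[[0, 0, 0, 0, 0, 0, 47.6], [0, 0, 0, 0, 0, 0, 47.6], [0, 0, 0, 0, 0, 0, 47.6], [0, 0, 0, 0, 0, 0, 47.6]]]}}

```text
time: 17.5
position: [0.5521, 0.0351, 0.0486]
tcp_rot: [[0.973, 0.232, -0.0], [0.232, -0.973, 0.0], [-0.0, -0.0, -1.0]]
wrist_force: [0.2, 0.1, -1.1]
finger_gap: 0.477
```

```bash
python3 - <<'E'
from h import *
go([.5525,.0352,.0486],13.4); G=[]
for i in range(6): a=grab_frame("wrist"); G.append(sense()["finger_gap"]*88)
print(np.round(G,2)); g=cv2.cvtColor(a,cv2.COLOR_RGB2GRAY)
for r in(112,118,124): print(r,"L",g[r,190:222],"R",g[r,298:322])
for r in(112,118,124): x=np.where(g[r,215:300]<45)[0]+215; print(r,x.min(),x.max(),(x.min()+x.max())/2)
for r in(180,188): print(r,"barL",g[r,180:202],"barR",g[r,312:334])
E
```

```text
t 17.5 pos [0.5521 0.0351 0.0486] yaw 13.43 F [ 0.2  0.1 -1.1] gap 41.95
turn [-0.      0.      0.0005] shift in tool axes after turn [ 0.0004 -0.      0.    ] before turn [ 0.0004 -0.      0.    ]
[41.98 42.06 42.   42.06 42.13 41.94]
112 L [49 50 52 54 56 56 50 35 21  9  6  8 17 38 56 64 62 62 61 64 65 66 64 54
 37 28 32 37 40 46 51 56] R [97 82 66 61 62 63 62 60 60 60 49 30 10 10  8 12 28 42 57 60 58 59 54 55]
118 L [76 48 38 40 40 48 45 38 22 12 10  9 15 33 56 60 63 60 61 61 62 62 61 50
 36 28 31 37 43 46 51 55] R [66 62 60 60 61 60 61 61 62 58 42 23  8  6 10 16 29 42 57 58 58 54 56 91]
124 L [154 102  45  24  24  26  25  23  15  10  10   6  12  24  44  58  60  61
  61  60  61  62  61  57  46  28  23  32  36  44  49  54] R [ 97  92  87  87  84  77  69  65  63  56  39  19   8   6   9  18  35  51
  58  56  47  40 106 202]
112 215 294 254.5
118 215 295 255.0
124 215 294 254.5
180 barL [ 61  57  60  61  65  73  81  86  89  92 110 133 145 148 147 148 148 148
 149 150 150 149] barR [144 144 143 144 142 143 143 145 138 117  85  63  64  89 130 156 160 161
 159 157 157 156]
188 barL [158 161 159 160 159 158 160 161 162 163 162 162 163 163 164 163 162 164
 164 164 162 164] barR [156 156 157 156 156 156 158 156 149 116  77  56  59  59  70 104 136 153
 159 157 155 154]
```

Centred now: sleeve mid at column 254, pad mid at 256, with clear space on both sides. The grip gap is steady at 42.0 mm and there is no contact force, so I'm handing in.

```bash
python3 -c "
from station import hand_in; print(hand_in())"
```

```text
the job is handed in; nothing more can be done
None
```

The sleeve is home on the spigot. The tweezers were lifted off the rest and are held astride it at the marked gap. The job is handed in at about 17.8 s of the 72 s; it gives no verdict.

**Last checks**
- **Sleeve:** it bottomed out firmly, with 19 N at the predicted height. After release, the wrist picture showed its top where a fully home sleeve should be.
- **Squeeze:** the opening over the grips held steady at 42.0 mm (readings 41.9 to 42.1), and the cross bar ends looked flush with the blades to within about half a millimetre.
- **Position:** the sleeve is midway between the pads to about half a millimetre, with clear space on both sides. The grip is at about z = 0.044 m, close to the sleeve's half height of 0.043 m. The tool is upright, the tweezers looked level, and the wrist force showed only their weight.
- **Bystanders:** the puck, cup and screwdriver were not touched by any planned move. I did not re-measure them.

**Checks that disagreed**
- **Gripper reading:** it showed about 25 mm on the 26 mm sleeve.
- **Wrist camera:** sizes of the fixture and tweezers came out about 4 % small.
- **Tip gap:** the pads' edges gave about 41 mm, while the cross bar suggested slightly under 40 mm. I trimmed the squeeze by about 0.4 mm after that; both estimates are within the ±3 mm tolerance.

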